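# Press the pivot sleeve into a boom-arm desk base

### The arm

A 7-joint arm with a two-finger parallel gripper is mounted at the origin on the work surface. World frame = base frame: x ahead of the robot, y to its left, z up, the work surface at z = 0. Lengths are in m, angles in rad, forces in N, time in s.
With the tool pointing down it reaches from about 0.425 to 0.975 m from the base axis. Payload 16.7 kg.
Tool frame: the origin (TCP) lies midway between the tips of the shut fingers; the grasp point (between the pads) lies 19 mm behind it; z points along the fingers, y is the line along which they close (so a half turn about z gives the same grasp; the last joint's range is limited). The gripper opens to 85 mm and grips with 20 to 120 N. Pads are 22 mm wide; open, the fingers measure 114 mm over their backs; the gripper's body (76 mm by 85 mm) begins 54 mm behind the grasp point. The pads swing forward as they close: fully open they stand 13 mm farther back than shut.
Start: joints at [1.012, 0.426, 0.074, 1.606, -0.034, 1.111, -0.067], TCP at [0.268, -0.619, 0.231] pointing down, gripper open.
Joint ranges: [-2.85, 2.85], [-0.5, 2.14], [-1.23, 1.37], [0.21, 2.46], [-1.02, 4.16], [0.16, 2.05], [-2.73, 2.73]. Speed limits (rad/s): [1.89, 1.89, 2.39, 2.39, 3.01, 3.01, 3.01].

### API

Orientations are given as a rotation vector (axis times angle).
In Python, from station import env, snapshot gives the robot as it stands.
- The arm moves only by the tool play_rows, never from a script. Its argument "rows" is a list of rows, each an object of numbers: "tx", "ty", "tz": the shift along the tool's x, y, z in m; "rx", "ry", "rz": the turn, a rotation vector about the tool's x, y, z in rad. A call has 1 to 5 rows; each row shifts and turns the commanded pose from where the row before left it, along the tool's axes as they then stand; what a row does not reach is not made up. A row lasts 1/12 s, in which the tool goes at most 41.7 mm and 7.16 degrees, less where a joint would pass 70% of its speed; a pose out of reach is approached as far as the arm can. A call with a gripper value outside its range is refused whole. "claw" is the opening, from 0 (shut) to 1 (fully open), set as the call begins (left out, the last holds). The fingers move at their own pace and stop on an object; "grip_force" is the grip in N (left out, the last holds). Time passes only in rows, so rows that do not move let the fingers close. It gives the time, the measured TCP pose, the force, the opening and the grip force at its end, in the units of the state.
- env.get_obs(): the state, without advancing time (a new reading comes with each control period).
- snapshot(name): name is "scene" or "top" or "wrist"; returns a dict with "image" (400x640x3 uint8, red, green, blue), "z_map" (400x640 float32, m along the optical axis (not along the pixel's ray), 0 where there is no reading), "fx", "fy", "cx", "cy" (pixels), "eye" and "orientation" of the camera in the world; the wrist camera has in their place "mount" (4x4, takes a point from camera to tool coordinates, whose origin is the TCP and whose axes are the flange's). Camera axes: x right, y down, z forward; pixel columns grow to the right and rows downward; lengths in m; the calibration is good to about 2 mm. A picture is of the moment at which its call begins: read the wrist's pose just before it.
- env.job_done(): hands the job in; it is judged then, once.
The state is a dict: "time": time; "joint_positions": joint angles; "joint_velocities": joint speeds; "joint_efforts": joint torques, N m; "tcp_pos": TCP position; "tool_rot": TCP orientation; "wrist_force": force on the tool from outside, world axes, zero at the start; "wrist_torque": the same for the moment, N m; "width": opening from 0.0 (shut) to 1.0 (fully open); "grasp_force": force on a finger pad.
Only numpy, scipy, OpenCV 4.12 (cv2) and the standard library are available. Lean on these libraries where they do the work, as an engineer would, in place of code of your own. Each camera call takes 0.05 s, during which the arm holds its last target. There are 200 camera calls.

### The job

Pick up the bronze pivot sleeve and press it, nose down, into the off-centre bore of the boom arm's desk base until its shoulder sits fully home, flush on the block all round. Find the bore by feel and use a steady push, no knocking or forcing (70 N at the very most); then let go and leave the other things on the table where they are.

Things in the scene. Friction and masses are not known exactly. Their poses are not given: they have to be found in the camera images.
- sleeve_mid (a point): Shouldered bronze sleeve, loose, standing on its nose, 75 mm tall, 0.2 to 0.4 kg. Point on its axis 37.5 mm above the nose end, z up the axis. Heights from the nose end: 5 mm lead-in cone from 23.6 to 28 mm diameter, then straight 28 mm diameter up to 30 mm, a shoulder flange 44 mm in diameter from 30 to 35 mm, a neck above it. Only the 30 mm below the flange enters the bore.
- sleeve_neck (a point): Grip point of the same sleeve, on its axis 57 mm above the nose end: the plain round neck, 30 mm in diameter, reaches from 35 to 75 mm above the nose end. Fingertips must stay above the flange's top (35 mm). Grip firmly, 80 N or more, so that it does not slip while being pressed.
- base: Desk base of a boom arm, fixed: square steel foot plate 150 x 150 x 12 mm, on it a round turntable disc and a grey block 80 x 80 mm, turned about the plate's centre to any angle and clamped tight. Origin: centre of the plate's underside, z up, x and y along the plate's edges. The block's bore is eccentric: 6 mm from the plate's centre, in a direction that differs every time and that measured poses do not show.
- base_top (a point): Point straight above the plate's centre at the height of the block's flat top, 58 mm above the table: NOT the bore's centre, which lies 6 mm from it in an unknown direction. The vertical round bore is 29.6 mm in diameter with a 1.5 mm chamfer at the mouth. The sleeve is home when its flange meets this top face, nose 30 mm deep; there the push rises steeply.
- bore_inside (a point): Point 35 mm below base_top. A black friction ring fills the bore, its top 10 to 16 mm below the mouth at the start; the nose meets it and drives it down ahead. It gives way at about 9 N, resists alike all the way, stays where it is left and never bottoms before the shoulder does. The sleeve's own weight does not move it.
- jar_c (a point): Bystander: small glass jar with a red lid, 52 mm in diameter, 70 mm tall, loose. Point 35 mm above its underside.
- bottle_c (a point): Bystander: small white bottle, 40 mm in diameter, 85 mm tall, loose. Point 42 mm above its underside.
- tape_c (a point): Bystander: roll of black tape lying flat, 100 mm in diameter, 40 mm high, loose. Point at its centre.
- driver: Bystander: screwdriver lying on the table at the far side. Origin at its underside near its middle.
There are look-alikes about, which are no part of the job. Of the things that look like the part that bears sleeve_mid, take the one that is nearest to the robot's base at the start. There is more than one size of the base; the job needs the smaller.

How it is judged:
By the outcome, as a careful person would: the job done as asked, in the order asked, and still so for the second after the job is handed in, with the robot touching nothing.
It also fails if it takes over 54 s, if anything falls off the work surface, if the arm or the gripper's body presses on something with over 40 N, if the wrist force passes 120 N, or if a joint passes its speed limit or range.

## Working session

There is one attempt and no reset: what is moved stays moved. The work goes in short steps, Python scripts to look and compute and a tool call to move; the robot and the scene stay as the last step left them, time stands still between calls to the robot, and variables do not carry over. Pictures are saved under pics/ and viewed, at most 10 in all, crops included, and the job is handed in when it is done.

Besides the shell and the picture viewer there is one more tool, called by a JSON object that holds its "op" and its "data". play_rows: Moves the arm, as the interface text tells. Its arguments: {"type":"object","properties":{"rows":{"type":"array"},"claw":{"type":"number"},"grip_force":{"type":"number"}},"required":["rows"]}

```bash
ls; mkdir -p pics; cat > h.py <<'E'
import numpy as np, cv2
from scipy.spatial.transform import Rotation as R
from station import env, snapshot
def Rm(o):
    o=np.array(o,float)
    if o.shape==(3,3): return o
    return R.from_rotvec(o).as_matrix() if o.size==3 else R.from_quat(o).as_matrix()
def cloud(s):
    z=s["z_map"]; v,u=np.mgrid[:400,:640]
    P=np.stack([(u-s["cx"])/s["fx"]*z,(v-s["cy"])/s["fy"]*z,z],-1)
    if "mount" in s:
        o=env.get_obs(); M=np.array(s["mount"]); P=P@M[:3,:3].T+M[:3,3]
        W=P@Rm(o["tool_rot"]).T+np.array(o["tcp_pos"])
    else: W=P@Rm(s["orientation"]).T+np.array(s["eye"])
    W[z==0]=np.nan
    return W
def save(n,im): cv2.imwrite("pics/"+n,cv2.cvtColor(im,cv2.COLOR_RGB2BGR))
E
python3 - <<'E'
from h import *
print(env.get_obs())
for n in("top","scene"):
    s=snapshot(n); W=cloud(s); np.savez(n+".npz",W=W,im=s["image"])
    save(n+".png",s["image"]); print(n,s["eye"],s["orientation"],s["fx"])
    m=(W[...,2]>0.015)&(W[...,2]<0.3)
    if n=="top":
        k,l,st,c=cv2.connectedComponentsWithStats(m.astype(np.uint8))
        for i in range(1,k):
            if st[i,4]>40:
                q=W[l==i]; print(c[i].round(),st[i,4],q.min(0).round(3),q.max(0).round(3))
E
```

```text
pics
{'time': 0.0, 'joint_positions': array([ 1.01250691,  0.42675542,  0.0738386 ,  1.60660681, -0.03408358,
        1.11080313, -0.06711901]), 'joint_velocities': array([ 0.00125088,  0.00058139, -0.00025865, -0.00057156,  0.00200224,
        0.00105462, -0.00033392]), 'joint_efforts': array([-3.63471190e-04, -9.49836802e+01,  3.76116782e+00, -4.63523734e+01,
        1.93738122e-02,  9.87540901e-03, -6.25216512e-05]), 'tcp_pos': array([ 0.26812432, -0.61901607,  0.2305947 ]), 'tool_rot': array([-3.07497377e+00, -6.37357996e-01,  5.84143981e-04]), 'wrist_force': array([-0.69662728, -0.33816438,  0.4109188 ]), 'wrist_torque': array([ 0.03659153,  0.00981685, -0.02048388]), 'grasp_force': 0.0, 'width': 0.9979986177599344}
top [ 0.37721855 -0.0108573   1.17602765] [-2.09434944  2.13585491 -0.16127212] 416.11222700814045
[223. 141.] 4074 [0.653 0.189 0.015] [0.892 0.428 0.087]
[327. 123.] 275 [ 0.762 -0.02   0.015] [0.868 0.028 0.03 ]
[413. 152.] 213 [ 0.7   -0.254  0.016] [ 0.737 -0.216  0.089]
[313. 199.] 1426 [ 0.528 -0.014  0.015] [0.663 0.111 0.066]
[376. 196.] 196 [ 0.572 -0.148  0.031] [ 0.614 -0.106  0.081]
[381. 232.] 200 [ 0.474 -0.16   0.029] [ 0.516 -0.118  0.08 ]
[ 11. 265.] 683 [0.382 0.855 0.015] [0.46  0.894 0.099]
[465. 259.] 383 [ 0.392 -0.381  0.015] [ 0.441 -0.332  0.075]
[203. 279.] 669 [0.325 0.3   0.015] [0.424 0.4   0.046]
[610. 334.] 155 [ 0.229 -0.578  0.244] [ 0.264 -0.547  0.3  ]
[634. 379.] 150 [ 0.064 -0.789  0.015] [ 0.135 -0.752  0.02 ]
[334. 391.] 754 [ 0.061 -0.075  0.015] [0.126 0.081 0.099]
[ 30. 389.] 511 [0.07  0.764 0.015] [0.123 0.863 0.089]
scene [ 1.23390279 -0.42668853  0.57590581] [-1.9132315  -1.02548277  0.57334886] 374.22762802123844
```

View pics/top.png

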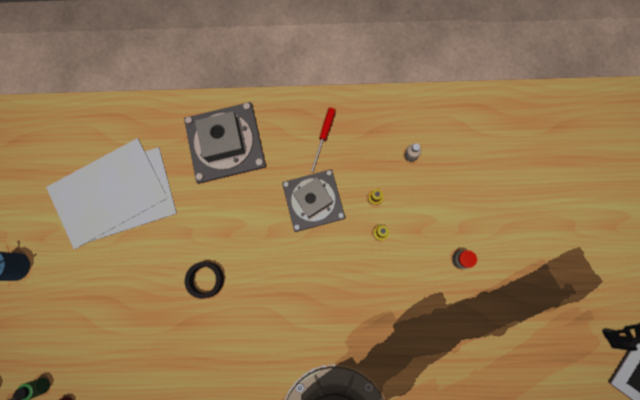

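View pics/scene.png

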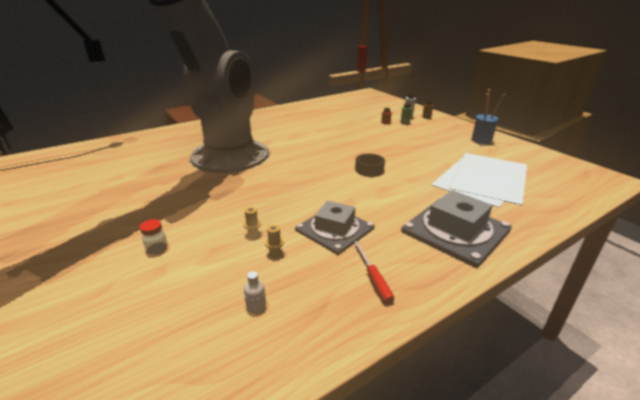

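The top view shows two bases, the large one at (224,141) and the small one at (313,199). The smaller is the one needed. There are two sleeves, at (376,196) and (381,232); the one at (381,232), about 0.51 m from the robot, is nearer than the other at about 0.61 m, so I take that one. The jar is at (465,259), the bottle at (413,152), the tape at (204,279) and the driver at (323,135).

```bash
python3 - <<'E'
from h import *
d=np.load("top.npz"); W=d["W"]; im=d["im"]
save("crop.png",cv2.resize(im[160:250,270:400],None,fx=6,fy=6,interpolation=cv2.INTER_CUBIC))
for n in("top","scene"):
    W=np.load(n+".npz")["W"]; print(n,"table z",np.nanmedian(W[(abs(W[...,0]-.45)<.03)&(abs(W[...,1]-.0)<.1)][:,2]))
    for c in((.495,-.139),(.593,-.127)):
        r=np.hypot(W[...,0]-c[0],W[...,1]-c[1]); 
        for lo,hi in((.066,.09),(.025,.045)):
            q=W[(r<.04)&(W[...,2]>lo)&(W[...,2]<hi)]
            if len(q)>4:
                (x,y),rad=cv2.minEnclosingCircle(q[:,:2].astype(np.float32)); print(lo,len(q),np.median(q[:,2]).round(4),(x,y),rad,q.mean(0))
    q=W[(abs(W[...,0]-.6)<.09)&(abs(W[...,1]-.05)<.09)]
    for lo,hi in((.052,.07),(.006,.02)):
        p=q[(q[:,2]>lo)&(q[:,2]<hi)]; print(len(p),np.median(p[:,2]),cv2.minAreaRect(p[:,:2].astype(np.float32)))
W=np.load("top.npz")["W"]
q=W[185:212,295:330]; g=cv2.cvtColor(im,cv2.COLOR_RGB2GRAY)[185:212,295:330]
m=(g<45); print(m.sum()); v,u=np.nonzero(m); print(u.mean()+295,v.mean()+185, np.nanmedian(q[m][:,2]))
E
```

```text
top table z -0.00023160635993990653
0.066 103 0.0741 (0.4940735995769501, -0.13805213570594788) 0.015142482705414295 [ 0.49408109 -0.13815507  0.07419085]
0.025 87 0.0353 (0.4943224787712097, -0.13845539093017578) 0.021938277408480644 [ 0.49083504 -0.13411647  0.03514616]
0.066 99 0.0744 (0.5939502716064453, -0.12718042731285095) 0.015095431357622147 [ 0.59312526 -0.1266361   0.07431916]
0.025 80 0.0352 (0.5936319828033447, -0.12694469094276428) 0.02178475260734558 [ 0.5872522  -0.12399986  0.03507601]
761 0.057545683335452846 ((0.5934275388717651, 0.048504188656806946), (0.08041618764400482, 0.08025441318750381), 32.17398452758789)
1679 0.012993192261419928 ((0.6033183336257935, 0.0506117083132267), (0.18780702352523804, 0.16069385409355164), 8.85773754119873)
scene table z 0.001095349190542605
0.066 102 0.0752 (0.4936220049858093, -0.13633638620376587) 0.01610668934881687 [ 0.49731586 -0.13834734  0.07371435]
0.025 110 0.0361 (0.49485456943511963, -0.1366400122642517) 0.02231796830892563 [ 0.50360869 -0.14089667  0.0366512 ]
0.066 120 0.0752 (0.5935073494911194, -0.1265689730644226) 0.016263356432318687 [ 0.59687979 -0.12711957  0.07413524]
0.025 131 0.0361 (0.5945439338684082, -0.1259908676147461) 0.022703448310494423 [ 0.60257987 -0.12992271  0.0366751 ]
601 0.05870918979696904 ((0.5922803282737732, 0.05028305575251579), (0.08163826167583466, 0.08498667925596237), 31.858564376831055)
1176 0.01340122033496366 ((0.6014114618301392, 0.05117987468838692), (0.16995030641555786, 0.1502201110124588), 13.767200469970703)
7
307.57142857142856 196.85714285714286 0.043667624086829226
```

View pics/crop.png

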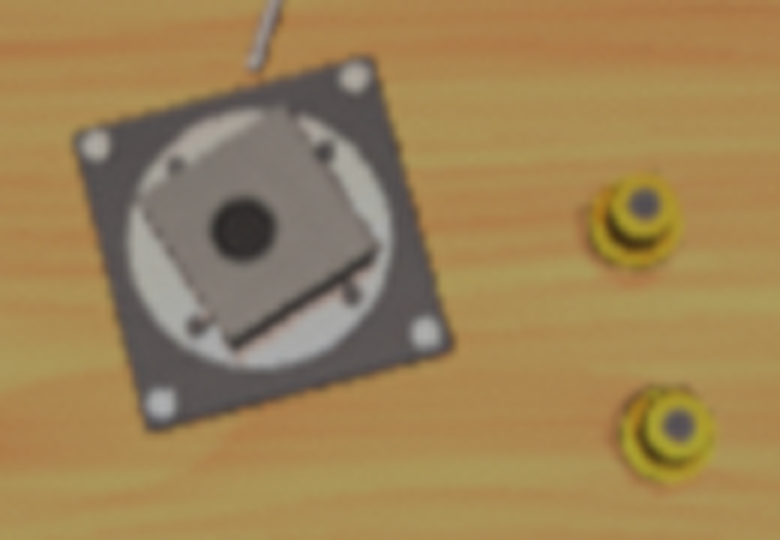

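The crop confirms the pick. The sleeve to take is at crop (670,430), standing on its nose with its neck up. The dark bore of the small block is at crop (243,229), left of the block's centre. The measured heights (74, 35, 58 mm) and radii (15, 22 mm, 80 mm block) match the sizes given.

```bash
cat >> h.py <<'E'
def d(goal,yaw=None):
    o=env.get_obs(); T=Rm(o["tool_rot"]); e=np.array(goal)-o["tcp_pos"]
    tilt=np.cross(T[:,2],[0,0,-1])@T
    print("t",o["time"].__round__(2),"tcp",o["tcp_pos"].round(4),"tool d mm",(T.T@e*1e3).round(2),"tilt fix rad",tilt.round(4),"F",o["wrist_force"].round(1),"w",round(o["width"],3),"g",round(o["grasp_force"],1))
    return T
E
python3 - <<'E'
from h import *
print(d((.494,-.1377,.20)).round(3))
d((.494,-.1377,.039))
E
```

```text
t 0.1 tcp [ 0.2681 -0.619   0.2307] tool d mm [ 398.59 -351.86   31.05] tilt fix rad [-0.0012  0.0001 -0.    ] F [ 0.3 -0.1  0.6] w 1.002 g 0.0
[[ 0.918  0.398 -0.001]
 [ 0.398 -0.918  0.001]
 [-0.    -0.001 -1.   ]]
t 0.1 tcp [ 0.2681 -0.619   0.2307] tool d mm [ 398.6  -351.67  192.05] tilt fix rad [-0.0012  0.0001 -0.    ] F [ 0.3 -0.1  0.6] w 1.002 g 0.0
```

{"op": "play_rows", "data": {"rows": [{"tx": 0.02,"ty": -0.018,"tz": 0.001},{"tx": 0.027,"ty": -0.024,"tz": 0.002},{"tx": 0.027,"ty": -0.024,"tz": 0.002},{"tx": 0.027,"ty": -0.024,"tz": 0.002},{"tx": 0.027,"ty": -0.024,"tz": 0.002}], "claw": 1}}

```text
invalid input at $.rows[0]: expected keys tx, ty, tz, rx, ry, rz
```

{"op": "play_rows", "data": {"rows": [{"tx": 0.027,"ty": -0.024,"tz": 0.002},{"tx": 0.027,"ty": -0.024,"tz": 0.002},{"tx": 0.027,"ty": -0.024,"tz": 0.002},{"tx": 0.027,"ty": -0.024,"tz": 0.002},{"tx": 0.027,"ty": -0.024,"tz": 0.002}]}}

```text
invalid input at $.rows[0]: expected keys tx, ty, tz, rx, ry, rz
```

{"op": "play_rows", "data": {"rows": [{"tx": 0.027,"ty": -0.024,"tz": 0.003},{"tx": 0.027,"ty": -0.024,"tz": 0.003},{"tx": 0.02,"ty": -0.018,"tz": 0.003},{"tx": 0.015,"ty": -0.012,"tz": 0.003},{}]}}

```text
invalid input at $.rows[0]: expected keys tx, ty, tz, rx, ry, rz
```

```bash
python3 - <<'E'
from h import *
T=d((.494,-.1377,.039)); s=snapshot("wrist"); W=cloud(s); save("w1.png",s["image"]); print(np.array(s["mount"]).round(3))
r=np.hypot(W[...,0]-.494,W[...,1]+.138)
for lo,hi in((.068,.082),(.03,.04)):
    q=W[(r<.035)&(W[...,2]>lo)&(W[...,2]<hi)]
    if len(q)>4: print(len(q),np.median(q[:,2]),cv2.minEnclosingCircle(q[:,:2].astype(np.float32)),q.mean(0))
E
```

```text
t 0.1 tcp [ 0.2681 -0.619   0.2307] tool d mm [ 398.6  -351.67  192.05] tilt fix rad [-0.0012  0.0001 -0.    ] F [ 0.3 -0.1  0.6] w 1.002 g 0.0
[[ 0.001 -0.96  -0.281  0.071]
 [ 1.     0.001  0.001 -0.   ]
 [-0.001 -0.281  0.96  -0.143]
 [ 0.     0.     0.     1.   ]]
```

All six keys are needed in every row.

{"op": "play_rows", "data": {"rows": [{"tx": 0.02,"ty": -0.018,"tz": 0.001,"rx": 0,"ry": 0,"rz": 0},{"tx": 0.027,"ty": -0.024,"tz": 0.002,"rx": 0,"ry": 0,"rz": 0},{"tx": 0.027,"ty": -0.024,"tz": 0.002,"rx": 0,"ry": 0,"rz": 0},{"tx": 0.027,"ty": -0.024,"tz": 0.002,"rx": 0,"ry": 0,"rz": 0},{"tx": 0.027,"ty": -0.024,"tz": 0.002,"rx": 0,"ry": 0,"rz": 0}], "claw": 1}}

```text
time: 0.57
tcp_pos: [0.3407, -0.4622, 0.222]
tool_rot: [-3.076, -0.637, 0.0]
wrist_force: [0.6, -0.6, 0.3]
width: 1.002
grasp_force: 0.0
```

{"op": "play_rows", "data": {"rows": [{"tx": 0.027,"ty": -0.024,"tz": 0.002,"rx": 0,"ry": 0,"rz": 0},{"tx": 0.027,"ty": -0.024,"tz": 0.002,"rx": 0,"ry": 0,"rz": 0},{"tx": 0.027,"ty": -0.024,"tz": 0.002,"rx": 0,"ry": 0,"rz": 0},{"tx": 0.027,"ty": -0.024,"tz": 0.002,"rx": 0,"ry": 0,"rz": 0},{"tx": 0.027,"ty": -0.024,"tz": 0.002,"rx": 0,"ry": 0,"rz": 0}]}}

```text
time: 0.98
tcp_pos: [0.4169, -0.2984, 0.2123]
tool_rot: [3.076, 0.637, -0.0]
wrist_force: [0.9, -0.5, 1.1]
width: 1.0
grasp_force: 0.0
```

{"op": "play_rows", "data": {"rows": [{"tx": 0.027,"ty": -0.024,"tz": 0.003,"rx": 0,"ry": 0,"rz": 0},{"tx": 0.027,"ty": -0.024,"tz": 0.003,"rx": 0,"ry": 0,"rz": 0},{"tx": 0.02,"ty": -0.018,"tz": 0.003,"rx": 0,"ry": 0,"rz": 0},{"tx": 0.015,"ty": -0.012,"tz": 0.003,"rx": 0,"ry": 0,"rz": 0},{"tx": 0,"ty": 0,"tz": 0,"rx": 0,"ry": 0,"rz": 0}]}}

```text
time: 1.4
tcp_pos: [0.4688, -0.1891, 0.1999]
tool_rot: [-3.073, -0.645, -0.0]
wrist_force: [-0.2, 0.0, -0.3]
width: 0.998
grasp_force: 0.0
```

```bash
python3 - <<'E'
from h import *
T=d((.494,-.1377,.039)); s=snapshot("wrist"); W=cloud(s); save("w1.png",s["image"])
r=np.hypot(W[...,0]-.494,W[...,1]+.138)
for lo,hi in((.068,.082),(.03,.04)):
    q=W[(r<.035)&(W[...,2]>lo)&(W[...,2]<hi)]
    if len(q)>4: print(len(q),np.median(q[:,2]),cv2.minEnclosingCircle(q[:,:2].astype(np.float32)),q.mean(0))
E
```

```text
t 1.4 tcp [ 0.4688 -0.1891  0.1999] tool d mm [ 43.68 -36.73 160.93] tilt fix rad [-0.0012 -0.0005  0.    ] F [-0.2  0.  -0.3] w 0.998 g 0.0
908 0.07572128861680284 ((0.49299004673957825, -0.14026406407356262), 0.01495674904435873) [ 0.49348379 -0.14043619  0.07559496]
526 0.03563983001313664 ((0.4929685592651367, -0.14036919176578522), 0.02200038731098175) [ 0.50045729 -0.14396426  0.03560639]
```

{"op": "play_rows", "data": {"rows": [{"tx": 0.0141,"ty": -0.0118,"tz": 0.015,"rx": 0,"ry": 0,"rz": 0},{"tx": 0.0141,"ty": -0.0118,"tz": 0.02,"rx": 0,"ry": 0,"rz": 0},{"tx": 0.0141,"ty": -0.0118,"tz": 0.02,"rx": 0,"ry": 0,"rz": 0},{"tx": 0,"ty": 0,"tz": 0.015,"rx": 0,"ry": 0,"rz": 0},{"tx": 0,"ty": 0,"tz": 0,"rx": 0,"ry": 0,"rz": 0}]}}

```text
time: 1.87
tcp_pos: [0.4905, -0.1437, 0.1277]
tool_rot: [-3.074, -0.638, 0.006]
wrist_force: [-1.0, -0.3, 0.1]
width: 1.0
grasp_force: 0.0
```

```bash
python3 - <<'E'
from h import *
T=d((.4932,-.1398,.040)); s=snapshot("wrist"); W=cloud(s); save("w1.png",s["image"])
r=np.hypot(W[...,0]-.494,W[...,1]+.139)
for lo,hi in((.068,.082),(.03,.04)):
    q=W[(r<.03)&(W[...,2]>lo)&(W[...,2]<hi)]
    if len(q)>4: print(len(q),np.median(q[:,2]),cv2.minEnclosingCircle(q[:,:2].astype(np.float32)),q.mean(0))
E
```

```text
t 1.87 tcp [ 0.4905 -0.1437  0.1277] tool d mm [ 4.34 -2.25 87.73] tilt fix rad [-0.0025  0.0034  0.    ] F [-1.  -0.3  0.1] w 1.0 g 0.0
1466 0.07703577514447757 ((0.4941832423210144, -0.1386253386735916), 0.01524332631379366) [ 0.49546833 -0.13820612  0.07673781]
804 0.03701421533322133 ((0.4944581985473633, -0.13879631459712982), 0.02200961858034134) [ 0.50334207 -0.13546427  0.03695335]
```

{"op": "play_rows", "data": {"rows": [{"tx": 0.0026,"ty": -0.0015,"tz": 0.015,"rx": 0,"ry": 0,"rz": 0},{"tx": 0.0026,"ty": -0.0016,"tz": 0.02,"rx": 0,"ry": 0,"rz": 0},{"tx": 0,"ty": 0,"tz": 0.02,"rx": 0,"ry": 0,"rz": 0},{"tx": 0,"ty": 0,"tz": 0.015,"rx": 0,"ry": 0,"rz": 0},{"tx": 0,"ty": 0,"tz": 0,"rx": 0,"ry": 0,"rz": 0}]}}

```text
time: 2.33
tcp_pos: [0.4943, -0.1401, 0.0591]
tool_rot: [-3.076, -0.635, 0.004]
wrist_force: [-0.2, 0.0, -0.5]
width: 1.001
grasp_force: 0.0
```

```bash
python3 - <<'E'
from h import *
d((.494,-.1388,.040))
E
```

```text
t 2.33 tcp [ 0.4943 -0.1401  0.0591] tool d mm [ 0.31 -1.27 19.05] tilt fix rad [-0.0011  0.0024 -0.    ] F [-0.2  0.  -0.5] w 1.001 g 0.0
```

{"op": "play_rows", "data": {"rows": [{"tx": 0,"ty": -0.0012,"tz": 0.008,"rx": 0,"ry": 0,"rz": 0},{"tx": 0,"ty": 0,"tz": 0.008,"rx": 0,"ry": 0,"rz": 0},{"tx": 0,"ty": 0,"tz": 0.003,"rx": 0,"ry": 0,"rz": 0},{"tx": 0,"ty": 0,"tz": 0,"rx": 0,"ry": 0,"rz": 0},{"tx": 0,"ty": 0,"tz": 0,"rx": 0,"ry": 0,"rz": 0}]}}

```text
time: 2.75
tcp_pos: [0.4952, -0.138, 0.0416]
tool_rot: [3.076, 0.637, 0.0]
wrist_force: [0.2, 0.3, 0.0]
width: 1.002
grasp_force: 0.0
```

{"op": "play_rows", "data": {"rows": [{"tx": 0,"ty": 0,"tz": 0,"rx": 0,"ry": 0,"rz": 0},{"tx": 0,"ty": 0,"tz": 0,"rx": 0,"ry": 0,"rz": 0},{"tx": 0,"ty": 0,"tz": 0,"rx": 0,"ry": 0,"rz": 0},{"tx": 0,"ty": 0,"tz": 0,"rx": 0,"ry": 0,"rz": 0},{"tx": 0,"ty": 0,"tz": 0,"rx": 0,"ry": 0,"rz": 0}], "claw": 0, "grip_force": 110}}

```text
time: 3.17
tcp_pos: [0.4953, -0.1379, 0.0417]
tool_rot: [3.076, 0.638, 0.001]
wrist_force: [-3.0, 1.3, 22.5]
width: 0.312
grasp_force: 107.1
```

{"op": "play_rows", "data": {"rows": [{"tx": 0,"ty": 0,"tz": 0,"rx": 0,"ry": 0,"rz": 0},{"tx": 0,"ty": 0,"tz": 0,"rx": 0,"ry": 0,"rz": 0},{"tx": 0,"ty": 0,"tz": 0,"rx": 0,"ry": 0,"rz": 0},{"tx": 0,"ty": 0,"tz": 0,"rx": 0,"ry": 0,"rz": 0},{"tx": 0,"ty": 0,"tz": 0,"rx": 0,"ry": 0,"rz": 0}]}}

```text
time: 3.58
tcp_pos: [0.4953, -0.1378, 0.0418]
tool_rot: [3.076, 0.638, 0.001]
wrist_force: [-2.0, 0.8, 9.5]
width: 0.315
grasp_force: 107.5
```

```bash
python3 - <<'E'
from h import *
d((.5915,.0525,.120))
E
```

```text
t 3.58 tcp [ 0.4953 -0.1378  0.0418] tool d mm [ 163.97 -136.39  -78.2 ] tilt fix rad [ 0.0003 -0.0003  0.    ] F [-2.   0.8  9.5] w 0.315 g 107.5
```

{"op": "play_rows", "data": {"rows": [{"tx": 0,"ty": 0,"tz": -0.008,"rx": 0,"ry": 0,"rz": 0},{"tx": 0,"ty": 0,"tz": -0.015,"rx": 0,"ry": 0,"rz": 0},{"tx": 0,"ty": 0,"tz": -0.025,"rx": 0,"ry": 0,"rz": 0},{"tx": 0.01,"ty": -0.0083,"tz": -0.025,"rx": 0,"ry": 0,"rz": 0},{"tx": 0.018,"ty": -0.015,"tz": -0.02,"rx": 0,"ry": 0,"rz": 0}]}}

```text
time: 4.0
tcp_pos: [0.5107, -0.1072, 0.1362]
tool_rot: [3.077, 0.632, -0.001]
wrist_force: [1.6, -0.4, -3.0]
width: 0.312
grasp_force: 108.5
```

{"op": "play_rows", "data": {"rows": [{"tx": 0.02,"ty": -0.0166,"tz": -0.01,"rx": 0,"ry": 0,"rz": 0},{"tx": 0.02,"ty": -0.0166,"tz": 0,"rx": 0,"ry": 0,"rz": 0},{"tx": 0.018,"ty": -0.015,"tz": 0,"rx": 0,"ry": 0,"rz": 0},{"tx": 0.01,"ty": -0.008,"tz": 0,"rx": 0,"ry": 0,"rz": 0},{"tx": 0,"ty": 0,"tz": 0,"rx": 0,"ry": 0,"rz": 0}]}}

```text
time: 4.42
tcp_pos: [0.5524, -0.0237, 0.1446]
tool_rot: [-3.074, -0.643, -0.001]
wrist_force: [-0.4, 0.1, -3.1]
width: 0.31
grasp_force: 108.6
```

{"op": "play_rows", "data": {"rows": [{"tx": 0,"ty": 0,"tz": 0,"rx": 0,"ry": 0,"rz": 0},{"tx": 0,"ty": 0,"tz": 0,"rx": 0,"ry": 0,"rz": 0},{"tx": 0,"ty": 0,"tz": 0,"rx": 0,"ry": 0,"rz": 0}]}}

```text
time: 4.67
tcp_pos: [0.551, -0.028, 0.1442]
tool_rot: [3.076, 0.635, -0.001]
wrist_force: [0.7, 0.2, -3.0]
width: 0.313
grasp_force: 108.6
```

```bash
python3 - <<'E'
from h import *
T=d((.5915,.0525,.120)); s=snapshot("wrist"); W=cloud(s); np.savez("w2.npz",W=W,im=s["image"]); save("w2.png",s["image"])
E
```

```text
t 4.67 tcp [ 0.551  -0.028   0.1442] tool d mm [ 69.05 -57.86  24.14] tilt fix rad [0.0001 0.0008 0.    ] F [ 0.7  0.2 -3. ] w 0.313 g 108.6
```

View pics/w2.png

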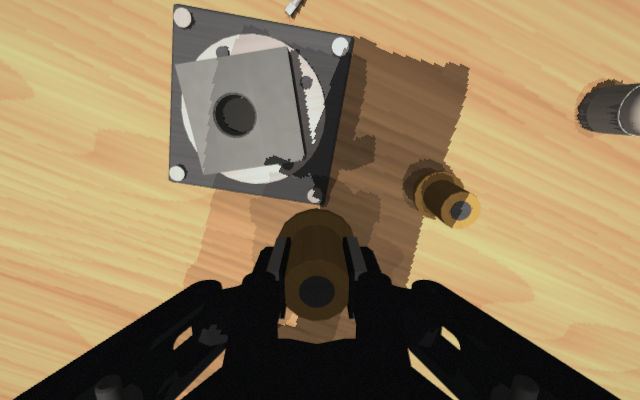

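The wrist view shows the sleeve held upright, with its neck top at (317,292) and its flange at about (313,240). The block's bore is clearly visible at (236,115).

```bash
cat > bore.py <<'E'
from h import *
def bore(s,o,guess,half=30):
    T=Rm(o["tool_rot"]); W=cloud(s); g=cv2.cvtColor(s["image"],cv2.COLOR_RGB2GRAY)
    u,v=guess; sub=W[v-half:v+half,u-half:u+half]
    zt=np.nanmedian(W[(abs(W[...,2]-.058)<.006)&(np.hypot(W[...,0]-.5925,W[...,1]-.05)<.06)][:,2])
    m=np.zeros((400,640),np.uint8); m[v-half:v+half,u-half:u+half]=((sub[...,2]<zt-.004)|np.isnan(sub[...,2]))
    k,l,st,c=cv2.connectedComponentsWithStats(m); i=l[v,u]
    cs,_=cv2.findContours((l==i).astype(np.uint8),cv2.RETR_EXTERNAL,cv2.CHAIN_APPROX_NONE)
    p=cs[0][:,0].astype(float); M=np.array(s["mount"])
    r=np.c_[(p[:,0]-s["cx"])/s["fx"],(p[:,1]-s["cy"])/s["fy"],np.ones(len(p))]@M[:3,:3].T@T.T
    e=o["tcp_pos"]+T@M[:3,3]; X=e+r*((zt-e[2])/r[:,2])[:,None]
    (x,y),(a,b),_=cv2.fitEllipse(X[:,:2].astype(np.float32))
    print("zt",zt,"bore",x,y,"axes",a,b,"area px",st[i,4]); 
    q=W[(abs(W[...,2]-zt)<.003)&(np.hypot(W[...,0]-.5925,W[...,1]-.05)<.07)]
    print("block",cv2.minAreaRect(q[:,:2].astype(np.float32)))
    return W
E
python3 - <<'E'
from bore import *
o=env.get_obs(); s=snapshot("wrist"); W=bore(s,o,(236,115))
zs=W[...,2]; r=np.hypot(W[...,0]-o["tcp_pos"][0],W[...,1]-o["tcp_pos"][1]); u=np.arange(640)[None]+0*zs
sel=(r<.03)&(u>275)&(u<360)
for c in(.1775,.1375):
    q=W[sel&(abs(zs-c)<.0025)]; print(c,len(q),np.median(q[:,2]) if len(q) else 0)
    if len(q)>20:
        cc=cv2.minEnclosingCircle(q[:,:2].astype(np.float32)); print(cc,(np.array(cc[0])-o["tcp_pos"][:2])@Rm(o["tool_rot"])[:2,:2])
E
```

```text
zt 0.05851834595778413 bore 0.589792013168335 0.05359917879104614 axes 0.027743199840188026 0.028333039954304695 area px 1239
block ((0.5925021767616272, 0.049571242183446884), (0.08032002300024033, 0.08068910986185074), 31.78394889831543)
0.1775 3614 0.17802157275420377
((0.5533924102783203, -0.027268733829259872), 0.019378719851374626) [0.00228724 0.00033927]
0.1375 1158 0.13790066294098213
((0.5567889213562012, -0.02498742938041687), 0.02020101435482502) [ 0.00630957 -0.00041003]
```

```bash
python3 - <<'E'
from bore import *
from scipy.optimize import least_squares
o=env.get_obs(); s=snapshot("wrist"); W=cloud(s); L=(W-o["tcp_pos"])@Rm(o["tool_rot"])
for z0,rad in((-.0337,.015),(.0063,.022)):
    m=(abs(L[...,2]-z0)<.0025)&(abs(L[...,1])<rad+.002)&(abs(L[...,0])<.035)
    q=L[m]; print(z0,len(q),"z",np.median(q[:,2]),"x",np.percentile(q[:,0],[0,1,99,100]).round(4),"y",q[:,1].min().round(4),q[:,1].max().round(4))
    b=np.round(q[:,1]/.001).astype(int); F=np.array([[q[b==k,0].max(),k*.001] for k in np.unique(b) if (b==k).sum()>5])
    F=F[abs(F[:,1])<rad*.7]
    f=least_squares(lambda p:np.hypot(F[:,0]-p[0],F[:,1]-p[1])-rad,[0,0],loss="soft_l1",f_scale=.0005); print("front arc",f.x, np.abs(f.fun).max())
    B=np.array([[q[b==k,0].min(),k*.001] for k in np.unique(b) if (b==k).sum()>5]); B=B[abs(B[:,1])<rad*.7]
    f=least_squares(lambda p:np.hypot(B[:,0]-p[0],B[:,1]-p[1])-rad,[.001,0],loss="soft_l1",f_scale=.0005); print("back arc",f.x,np.abs(f.fun).max())
E
```

```text
-0.0337 3590 z -0.03374953208201617 x [-0.0158 -0.0145  0.0134  0.0142] y -0.017 0.017
front arc [-9.33960004e-04 -5.07229067e-05] 0.0003844102913461763
back arc [-0.00062064 -0.00025322] 0.0010606105880953814
0.0063 1164 z 0.006318704623622998 x [0.0033 0.0058 0.0206 0.0211] y -0.0204 0.0195
front arc [-0.00120586 -0.00028767] 0.0005323053137370262
back arc [-0.00952112 -0.00014177] 0.002934040784869238
```

{"op": "play_rows", "data": {"rows": [{"tx": 0.01,"ty": -0.009,"tz": 0.003,"rx": 0,"ry": 0,"rz": 0},{"tx": 0.018,"ty": -0.016,"tz": 0.004,"rx": 0,"ry": 0,"rz": 0},{"tx": 0.018,"ty": -0.016,"tz": 0.004,"rx": 0,"ry": 0,"rz": 0},{"tx": 0.018,"ty": -0.016,"tz": 0.004,"rx": 0,"ry": 0,"rz": 0},{"tx": 0.006,"ty": -0.003,"tz": 0.003,"rx": 0,"ry": 0,"rz": 0}]}}

```text
time: 5.23
tcp_pos: [0.5928, 0.0599, 0.1262]
tool_rot: [-3.074, -0.642, -0.002]
wrist_force: [0.0, -0.1, -3.9]
width: 0.312
grasp_force: 108.7
```

{"op": "play_rows", "data": {"rows": [{"tx": 0,"ty": 0,"tz": 0,"rx": 0,"ry": 0,"rz": 0},{"tx": 0,"ty": 0,"tz": 0,"rx": 0,"ry": 0,"rz": 0},{"tx": 0,"ty": 0,"tz": 0,"rx": 0,"ry": 0,"rz": 0}]}}

```text
time: 5.48
tcp_pos: [0.5917, 0.0549, 0.1264]
tool_rot: [3.076, 0.636, -0.001]
wrist_force: [0.1, -1.1, -2.1]
width: 0.312
grasp_force: 108.7
```

```bash
python3 - <<'E'
from h import *
d((.5903,.0545,.105)); s=snapshot("wrist"); save("w3.png",s["image"][100:340,200:440])
E
```

```text
t 5.48 tcp [0.5917 0.0549 0.1264] tool d mm [-1.38 -0.21 21.36] tilt fix rad [ 0.0004  0.0005 -0.    ] F [ 0.1 -1.1 -2.1] w 0.312 g 108.7
```

View pics/w3.png

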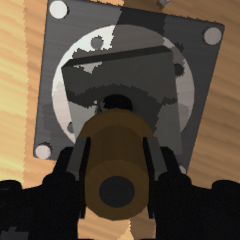

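The bore's front rim shows at crop (118,103), straight ahead of the flange, so the sleeve is lined up from side to side. I'll lower it gently.

{"op": "play_rows", "data": {"rows": [{"tx": -0.0014,"ty": -0.0002,"tz": 0.008,"rx": 0,"ry": 0,"rz": 0},{"tx": 0,"ty": 0,"tz": 0.008,"rx": 0,"ry": 0,"rz": 0},{"tx": 0,"ty": 0,"tz": 0.005,"rx": 0,"ry": 0,"rz": 0},{"tx": 0,"ty": 0,"tz": 0,"rx": 0,"ry": 0,"rz": 0},{"tx": 0,"ty": 0,"tz": 0,"rx": 0,"ry": 0,"rz": 0}]}}

```text
time: 5.95
tcp_pos: [0.5902, 0.0556, 0.1048]
tool_rot: [-3.076, -0.637, 0.002]
wrist_force: [0.1, 0.4, -2.3]
width: 0.313
grasp_force: 108.7
```

{"op": "play_rows", "data": {"rows": [{"tx": 0,"ty": 0,"tz": 0.0015,"rx": 0,"ry": 0,"rz": 0},{"tx": 0,"ty": 0,"tz": 0.0015,"rx": 0,"ry": 0,"rz": 0},{"tx": 0,"ty": 0,"tz": 0.0015,"rx": 0,"ry": 0,"rz": 0},{"tx": 0,"ty": 0,"tz": 0.0015,"rx": 0,"ry": 0,"rz": 0},{"tx": 0,"ty": 0,"tz": 0,"rx": 0,"ry": 0,"rz": 0}]}}

```text
time: 6.37
tcp_pos: [0.5905, 0.0557, 0.0991]
tool_rot: [-3.076, -0.638, 0.0]
wrist_force: [-0.4, 0.2, -3.4]
width: 0.314
grasp_force: 108.7
```

```bash
python3 - <<'E'
from h import *
d((.5903,.0545,.0698)); print(env.get_obs()["wrist_torque"])
E
```

```text
t 6.37 tcp [0.5905 0.0557 0.0991] tool d mm [-0.68  1.06 29.29] tilt fix rad [-0.0001  0.0002 -0.    ] F [-0.4  0.2 -3.4] w 0.314 g 108.7
[ 0.00566664 -0.03809755  0.04021386]
```

{"op": "play_rows", "data": {"rows": [{"tx": -0.0006,"ty": 0.001,"tz": 0.001,"rx": 0,"ry": 0,"rz": 0},{"tx": 0,"ty": 0,"tz": 0.001,"rx": 0,"ry": 0,"rz": 0},{"tx": 0,"ty": 0,"tz": 0.001,"rx": 0,"ry": 0,"rz": 0},{"tx": 0,"ty": 0,"tz": 0.001,"rx": 0,"ry": 0,"rz": 0},{"tx": 0,"ty": 0,"tz": 0,"rx": 0,"ry": 0,"rz": 0}]}}

```text
time: 6.78
tcp_pos: [0.5903, 0.0546, 0.0951]
tool_rot: [-3.076, -0.638, 0.0]
wrist_force: [-0.3, -0.2, -3.8]
width: 0.314
grasp_force: 108.7
```

```bash
python3 - <<'E'
from h import *
d((.5903,.0545,.0698)); print(env.get_obs()["wrist_torque"])
E
```

```text
t 6.78 tcp [0.5903 0.0546 0.0951] tool d mm [-0.08  0.07 25.31] tilt fix rad [-0.0001  0.0002  0.    ] F [-0.3 -0.2 -3.8] w 0.314 g 108.7
[0.03450235 0.03536111 0.0518161 ]
```

Nose is 4–5 mm below the mouth with no contact. I'll go on slowly.

{"op": "play_rows", "data": {"rows": [{"tx": 0,"ty": 0,"tz": 0.001,"rx": 0,"ry": 0,"rz": 0},{"tx": 0,"ty": 0,"tz": 0.001,"rx": 0,"ry": 0,"rz": 0},{"tx": 0,"ty": 0,"tz": 0.001,"rx": 0,"ry": 0,"rz": 0},{"tx": 0,"ty": 0,"tz": 0,"rx": 0,"ry": 0,"rz": 0}]}}

```text
time: 7.12
tcp_pos: [0.5903, 0.0546, 0.0921]
tool_rot: [-3.076, -0.638, 0.0]
wrist_force: [-0.4, 0.2, -2.2]
width: 0.315
grasp_force: 108.7
```

{"op": "play_rows", "data": {"rows": [{"tx": 0,"ty": 0,"tz": 0.001,"rx": 0,"ry": 0,"rz": 0},{"tx": 0,"ty": 0,"tz": 0.001,"rx": 0,"ry": 0,"rz": 0},{"tx": 0,"ty": 0,"tz": 0,"rx": 0,"ry": 0,"rz": 0}]}}

```text
time: 7.37
tcp_pos: [0.5904, 0.0546, 0.0901]
tool_rot: [-3.076, -0.638, 0.0]
wrist_force: [0.7, 0.1, -3.2]
width: 0.312
grasp_force: 108.7
```

```bash
python3 - <<'E'
from h import *
d((.5903,.0545,.0698)); print(env.get_obs()["wrist_torque"])
E
```

```text
t 7.37 tcp [0.5904 0.0546 0.0901] tool d mm [-0.12  0.08 20.35] tilt fix rad [-0.0001  0.0001 -0.    ] F [ 0.7  0.1 -3.2] w 0.312 g 108.7
[ 0.01280449 -0.01685517  0.01468831]
```

{"op": "play_rows", "data": {"rows": [{"tx": 0,"ty": 0,"tz": 0.001,"rx": 0,"ry": 0,"rz": 0},{"tx": 0,"ty": 0,"tz": 0.001,"rx": 0,"ry": 0,"rz": 0},{"tx": 0,"ty": 0,"tz": 0.001,"rx": 0,"ry": 0,"rz": 0},{"tx": 0,"ty": 0,"tz": 0.001,"rx": 0,"ry": 0,"rz": 0},{"tx": 0,"ty": 0,"tz": 0.001,"rx": 0,"ry": 0,"rz": 0}]}}

```text
time: 7.78
tcp_pos: [0.5906, 0.0546, 0.0854]
tool_rot: [-3.076, -0.638, -0.0]
wrist_force: [-1.0, -0.2, 6.3]
width: 0.315
grasp_force: 108.7
```

{"op": "play_rows", "data": {"rows": [{"tx": 0,"ty": 0,"tz": 0.001,"rx": 0,"ry": 0,"rz": 0},{"tx": 0,"ty": 0,"tz": 0.001,"rx": 0,"ry": 0,"rz": 0},{"tx": 0,"ty": 0,"tz": 0.001,"rx": 0,"ry": 0,"rz": 0},{"tx": 0,"ty": 0,"tz": 0,"rx": 0,"ry": 0,"rz": 0}]}}

```text
time: 8.12
tcp_pos: [0.5906, 0.0547, 0.0826]
tool_rot: [3.076, 0.638, 0.0]
wrist_force: [-1.7, 0.0, 2.3]
width: 0.309
grasp_force: 108.7
```

```bash
python3 - <<'E'
from h import *
d((.5903,.0545,.0698)); print(env.get_obs()["wrist_torque"])
E
```

```text
t 8.12 tcp [0.5906 0.0547 0.0826] tool d mm [-0.33  0.03 12.77] tilt fix rad [ 0.0001 -0.0003  0.    ] F [-1.7  0.   2.3] w 0.309 g 108.7
[-0.07203895  0.3918157  -0.02148928]
```

Ring met at about 14 mm and is giving way at about 9 N, with negligible side force. I'll keep pushing.

{"op": "play_rows", "data": {"rows": [{"tx": 0,"ty": 0,"tz": 0.001,"rx": 0,"ry": 0,"rz": 0},{"tx": 0,"ty": 0,"tz": 0.001,"rx": 0,"ry": 0,"rz": 0},{"tx": 0,"ty": 0,"tz": 0.001,"rx": 0,"ry": 0,"rz": 0},{"tx": 0,"ty": 0,"tz": 0.001,"rx": 0,"ry": 0,"rz": 0},{"tx": 0,"ty": 0,"tz": 0.001,"rx": 0,"ry": 0,"rz": 0}]}}

```text
time: 8.53
tcp_pos: [0.5906, 0.0547, 0.0777]
tool_rot: [3.076, 0.638, 0.001]
wrist_force: [-1.6, -0.5, 6.1]
width: 0.314
grasp_force: 108.7
```

{"op": "play_rows", "data": {"rows": [{"tx": 0,"ty": 0,"tz": 0.001,"rx": 0,"ry": 0,"rz": 0},{"tx": 0,"ty": 0,"tz": 0.001,"rx": 0,"ry": 0,"rz": 0},{"tx": 0,"ty": 0,"tz": 0.001,"rx": 0,"ry": 0,"rz": 0},{"tx": 0,"ty": 0,"tz": 0.001,"rx": 0,"ry": 0,"rz": 0}]}}

```text
time: 8.87
tcp_pos: [0.5907, 0.0547, 0.0737]
tool_rot: [3.076, 0.638, 0.001]
wrist_force: [-1.9, -0.6, 5.5]
width: 0.31
grasp_force: 108.7
```

```bash
python3 - <<'E'
from h import *
d((.5903,.0545,.0698)); print(env.get_obs()["wrist_torque"])
E
```

```text
t 8.87 tcp [0.5907 0.0547 0.0737] tool d mm [-0.39  0.02  3.87] tilt fix rad [ 0.0001 -0.0005 -0.    ] F [-1.9 -0.6  5.5] w 0.31 g 108.7
[-0.11368677  0.57554487 -0.00168494]
```

{"op": "play_rows", "data": {"rows": [{"tx": 0,"ty": 0,"tz": 0.0005,"rx": 0,"ry": 0,"rz": 0},{"tx": 0,"ty": 0,"tz": 0.0005,"rx": 0,"ry": 0,"rz": 0},{"tx": 0,"ty": 0,"tz": 0.0005,"rx": 0,"ry": 0,"rz": 0},{"tx": 0,"ty": 0,"tz": 0.0005,"rx": 0,"ry": 0,"rz": 0},{"tx": 0,"ty": 0,"tz": 0.0005,"rx": 0,"ry": 0,"rz": 0}]}}

```text
time: 9.28
tcp_pos: [0.5906, 0.0547, 0.0712]
tool_rot: [3.076, 0.638, 0.001]
wrist_force: [-1.8, -0.3, 6.3]
width: 0.31
grasp_force: 108.7
```

{"op": "play_rows", "data": {"rows": [{"tx": 0,"ty": 0,"tz": 0.0003,"rx": 0,"ry": 0,"rz": 0},{"tx": 0,"ty": 0,"tz": 0.0003,"rx": 0,"ry": 0,"rz": 0}]}}

```text
time: 9.45
tcp_pos: [0.5906, 0.0547, 0.0706]
tool_rot: [-3.076, -0.638, -0.001]
wrist_force: [-2.1, -0.3, 5.6]
width: 0.315
grasp_force: 108.7
```

{"op": "play_rows", "data": {"rows": [{"tx": 0,"ty": 0,"tz": 0.0003,"rx": 0,"ry": 0,"rz": 0},{"tx": 0,"ty": 0,"tz": 0.0003,"rx": 0,"ry": 0,"rz": 0}]}}

```text
time: 9.62
tcp_pos: [0.5906, 0.0547, 0.07]
tool_rot: [-3.076, -0.638, -0.001]
wrist_force: [-2.6, 0.2, 5.8]
width: 0.31
grasp_force: 108.7
```

{"op": "play_rows", "data": {"rows": [{"tx": 0,"ty": 0,"tz": 0.0003,"rx": 0,"ry": 0,"rz": 0},{"tx": 0,"ty": 0,"tz": 0.0003,"rx": 0,"ry": 0,"rz": 0}]}}

```text
time: 9.78
tcp_pos: [0.5907, 0.0547, 0.0698]
tool_rot: [3.076, 0.638, 0.001]
wrist_force: [-7.5, -0.4, 20.0]
width: 0.314
grasp_force: 110.1
```

{"op": "play_rows", "data": {"rows": [{"tx": 0,"ty": 0,"tz": 0.0003,"rx": 0,"ry": 0,"rz": 0},{"tx": 0,"ty": 0,"tz": 0.0003,"rx": 0,"ry": 0,"rz": 0}]}}

```text
time: 9.95
tcp_pos: [0.5907, 0.0548, 0.0698]
tool_rot: [3.076, 0.637, 0.001]
wrist_force: [-10.4, -2.2, 29.3]
width: 0.313
grasp_force: 111.3
```

The push rises steeply at exactly the predicted height of 69.8 mm. I'll add a little more steady push so the shoulder seats all round.

{"op": "play_rows", "data": {"rows": [{"tx": 0,"ty": 0,"tz": 0.0003,"rx": 0,"ry": 0,"rz": 0},{"tx": 0,"ty": 0,"tz": 0.0003,"rx": 0,"ry": 0,"rz": 0},{"tx": 0,"ty": 0,"tz": 0,"rx": 0,"ry": 0,"rz": 0}]}}

```text
time: 10.2
tcp_pos: [0.5908, 0.0547, 0.0698]
tool_rot: [3.076, 0.637, 0.002]
wrist_force: [-12.9, -1.4, 32.9]
width: 0.314
grasp_force: 112.3
```

```bash
python3 - <<'E'
from h import *
d((.5903,.0545,.0698)); print(env.get_obs()["wrist_torque"])
E
```

```text
t 10.2 tcp [0.5908 0.0547 0.0698] tool d mm [-0.51  0.04 -0.04] tilt fix rad [ 0.0006 -0.0009 -0.    ] F [-12.9  -1.4  32.9] w 0.314 g 112.3
[-0.55599389  2.78080517 -0.04890484]
```

{"op": "play_rows", "data": {"rows": [{"tx": -0.0005,"ty": 0,"tz": -0.0005,"rx": 0,"ry": 0,"rz": 0},{"tx": 0,"ty": 0,"tz": 0,"rx": 0,"ry": 0,"rz": 0}]}}

```text
time: 10.37
tcp_pos: [0.5906, 0.0547, 0.0698]
tool_rot: [3.076, 0.638, 0.003]
wrist_force: [-7.0, -1.2, 21.5]
width: 0.316
grasp_force: 110.5
```

{"op": "play_rows", "data": {"rows": [{"tx": 0,"ty": 0,"tz": 0,"rx": 0,"ry": 0,"rz": 0},{"tx": 0,"ty": 0,"tz": 0,"rx": 0,"ry": 0,"rz": 0},{"tx": 0,"ty": 0,"tz": 0,"rx": 0,"ry": 0,"rz": 0},{"tx": 0,"ty": 0,"tz": 0,"rx": 0,"ry": 0,"rz": 0},{"tx": 0,"ty": 0,"tz": 0,"rx": 0,"ry": 0,"rz": 0}], "claw": 1}}

```text
time: 10.78
tcp_pos: [0.59, 0.0544, 0.0682]
tool_rot: [-3.076, -0.637, 0.0]
wrist_force: [0.8, -0.4, -0.2]
width: 0.989
grasp_force: 0.0
```

{"op": "play_rows", "data": {"rows": [{"tx": 0,"ty": 0,"tz": 0,"rx": 0,"ry": 0,"rz": 0},{"tx": 0,"ty": 0,"tz": -0.005,"rx": 0,"ry": 0,"rz": 0},{"tx": 0,"ty": 0,"tz": -0.01,"rx": 0,"ry": 0,"rz": 0},{"tx": 0,"ty": 0,"tz": -0.02,"rx": 0,"ry": 0,"rz": 0},{"tx": 0,"ty": 0,"tz": -0.02,"rx": 0,"ry": 0,"rz": 0}]}}

```text
time: 11.2
tcp_pos: [0.5897, 0.0545, 0.1244]
tool_rot: [-3.076, -0.638, 0.001]
wrist_force: [0.4, -0.4, -0.2]
width: 1.001
grasp_force: 0.0
```

{"op": "play_rows", "data": {"rows": [{"tx": 0,"ty": 0,"tz": -0.02,"rx": 0,"ry": 0,"rz": 0},{"tx": -0.02,"ty": 0,"tz": -0.02,"rx": 0,"ry": 0,"rz": 0},{"tx": -0.03,"ty": 0,"tz": -0.01,"rx": 0,"ry": 0,"rz": 0},{"tx": -0.02,"ty": 0,"tz": 0,"rx": 0,"ry": 0,"rz": 0},{"tx": 0,"ty": 0,"tz": 0,"rx": 0,"ry": 0,"rz": 0}]}}

```text
time: 11.62
tcp_pos: [0.5232, 0.0248, 0.175]
tool_rot: [3.075, 0.635, 0.001]
wrist_force: [1.1, -0.2, -0.7]
width: 1.003
grasp_force: 0.0
```

{"op": "play_rows", "data": {"rows": [{"tx": 0,"ty": 0,"tz": 0,"rx": 0,"ry": 0,"rz": 0},{"tx": 0,"ty": 0,"tz": 0,"rx": 0,"ry": 0,"rz": 0},{"tx": 0,"ty": 0,"tz": 0,"rx": 0,"ry": 0,"rz": 0}]}}

```text
time: 11.87
tcp_pos: [0.5264, 0.0271, 0.1736]
tool_rot: [-3.076, -0.638, -0.001]
wrist_force: [-0.2, -0.9, -0.0]
width: 1.001
grasp_force: 0.0
```

```bash
python3 - <<'E'
from h import *
d((0,0,0)); s=snapshot("wrist"); W=cloud(s); im=s["image"]; save("w4.png",im)
r=np.hypot(W[...,0]-.5896,W[...,1]-.0542); z=W[...,2]
A=lambda q:np.c_[q[:,:2]-[.5896,.0542],np.ones(len(q))]
for n,m in(("neck",(r<.018)&(z>.095)),("flange",(r>.0165)&(r<.0205)&(z>.058)&(z<.072)),("block",(r>.026)&(r<.038)&(abs(z-.058)<.004))):
    q=W[m]; c=np.linalg.lstsq(A(q),q[:,2],rcond=None)[0]; print(n,len(q),"z",c[2].round(4),"slope",c[:2].round(4))
E
```

```text
t 11.87 tcp [0.5264 0.0271 0.1736] tool d mm [-493.88 -184.56  173.33] tilt fix rad [-0.0002 -0.0007  0.    ] F [-0.2 -0.9 -0. ] w 1.001 g 0.0
neck 1490 z 0.1034 slope [ 0.001  -0.0033]
flange 582 z 0.0634 slope [ 0.0026 -0.002 ]
block 3532 z 0.0583 slope [ 0.0003 -0.001 ]
```

View pics/w4.png

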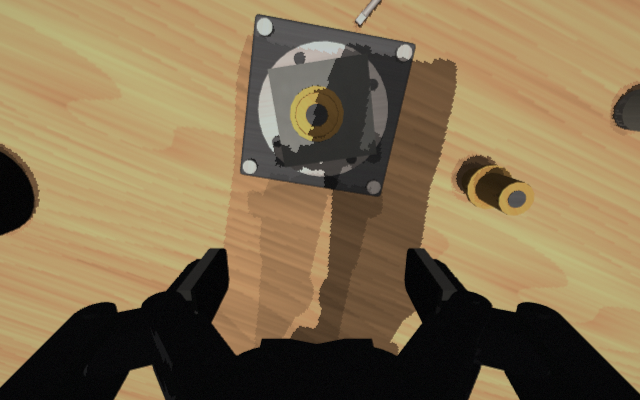

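The sleeve stands in the bore at (317,114), its flange top 5.1 mm above the block (nominal 5) and level to within 0.2°. The other sleeve, at (498,192), is untouched and the gripper is clear.

```bash
python3 -c "
from station import env
print(env.job_done())"
```

```text
the job is handed in; nothing more can be done
None
```

I pressed the nearer bronze sleeve fully home in the smaller base's bore, let go with the gripper clear, and handed the job in at about 12 s; the highest push I read was 33 N, its shoulder measured flush and level, and nothing else was moved.

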